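Shim the short foot of a rocking tube roller

ROBOT

A 7-joint arm with a two-finger parallel gripper is mounted at the origin on a cart in front of the work surface, level with it; the furniture and walls round the work are solid. World frame = base frame: x ahead of the robot, y to its left, z up, the work surface at z = 0. Lengths are in mm, angles in rad, forces in N, time in s.
With the tool pointing down it reaches from about 350 to 900 mm from the base axis. Payload 7.2 kg.
Tool frame: the origin (TCP) lies at the very end of the fingers, on their centre line; the grasp point (between the pads) lies 19 mm behind it (grasp_offset is the distance from the TCP to the grasp point, in mm); z points along the fingers, y is the direction in which the jaws open and shut (so a half turn about z gives the same grasp; the last joint's range is limited). The gripper opens to 85 mm and grips with 20 to 120 N. Pads are 22 mm wide; open, the fingers measure 114 mm over their backs; the gripper's body (76 mm by 85 mm) begins 54 mm behind the grasp point. The pads swing forward as they close: fully open they stand 13 mm farther back than shut.
Start: joints at [-1.418, 0.411, -0.013, 1.596, 0.006, 1.134, -0.082], TCP at [136.891, 609.828, 231.297] pointing down, gripper open.
Joint ranges: [-2.95, 2.95], [-0.29, 1.99], [-1.47, 1.44], [0.14, 2.54], [-1.03, 4.17], [0.13, 1.85], [-2.86, 2.86]. Speed limits (rad/s): [2.39, 2.39, 3.01, 3.01, 3.14, 3.14, 3.14].

INTERFACE

Orientations are given as a unit quaternion [x, y, z, w].
In Python, from plant import * gives the robot as it stands. The module is installed in compiled form; this text tells all that it offers.
- The arm moves only by the tool move_arm, never from a script. Its argument "deltas" is one flat list of numbers, 4 for each row, row after row: the shift along the world's x, y, z in mm, then the turn about the world's z in degrees. A call has 1 to 12 rows; each row is the pose to reach, as a shift and turn from the pose commanded when the call began; what a row does not reach only later rows make up. A row lasts 1/10 s, in which the tool goes at most 50 mm and 8.59 degrees, less where a joint would pass 70% of its speed; a pose out of reach is approached as far as the arm can. A call with a gripper value outside its range is refused whole. "grip" is the finger opening in mm, from 0 to 85.4, set as the call begins (left out, the last holds). The fingers move at their own pace and stop on an object; the grip force is fixed at half the most. Time passes only in rows, so rows that repeat a pose let the fingers close. It gives the time, the measured TCP pose, the force and the opening at its end, in the units of the state.
- get_obs(): the state, without advancing time (a new reading comes with each control period).
- capture(name): name is "scene" or "top" or "wrist"; returns the picture (420x560x3 uint8, red, green, blue); there is no depth.
- calibration(name): a dict with "fx", "fy", "cx", "cy" (pixels), "dist_coeffs" ([k1, k2, p1, p2, k3] as OpenCV has them; the pictures are not rectified), "rvec" (rotation vector, rad) and "tvec" (3), from world to camera coordinates, as OpenCV has them. Camera axes: x right, y down, z forward; pixel columns grow to the right and rows downward; lengths in mm; the calibration is good to about 2 mm. A picture is of the moment at which its call begins: read the wrist's pose just before it. calibration takes no time and is no camera call; for the wrist camera it gives the pose at the moment of the call.
- finish_job(): hands the job in, once; it reports no verdict.
The state is a dict: "t": time; "qpos": joint angles; "qvel": joint speeds; "tau": joint torques, N m; "tcp_pos": TCP position; "tcp_rot": TCP orientation; "contact_force": force on the tool from outside, world axes, zero at the start; "ft_torque": the same for the moment, N m; "finger_gap": finger opening in mm.
Only numpy, scipy, OpenCV 4.12 (cv2) and the standard library are available. Lean on these libraries where they do the work, as an engineer would, in place of code of your own. Each camera call takes 0.05 s, during which the arm holds its last target.

TASK

The white tube roller mixer rocks on the bench because its front left foot is too short to reach the bench. Push the orange wedge along the bench, thin edge first, under that foot until it is tight and carries the foot without jacking the mixer out of level, then press down firmly on the mixer's top corner above that foot to prove that it no longer rocks, and move clear. Only push and press with the fingers: do not lift the wedge, do not shove the mixer along the bench, and leave the other things where they are.

Things in the scene. Friction and masses are not known exactly. Their poses are not given: they have to be found in the camera images.
- roller_mixer: White tube roller mixer, 156 deep x 240 wide x 65 mm high, 2.4 kg (+-15 %), loose. Origin on the bench under its middle; x points to its back, y to its left end, z up. Its left end cheek is flat-topped at 65 mm, y = +90 to +120 mm. Underside 16 mm up. Round feet at x +-60, y +-100 mm. It stands level on three; 2 to 6 N pressed on the front left corner rocks it over on to the fourth.
- short_foot: The short rubber foot at the mixer's front left, 22 mm wide. Origin on the bench plane below its centre (x = -60, y = +100 mm of the level mixer; rises with the foot). Its domed bottom hangs 5 to 8 mm above the bench, different each time.
- corner_top (a point): Point on the flat top of the left cheek over the short foot, at x = -58, y = +104, z = 65 mm of the mixer: the place to press (within about 30 mm).
- shim: Orange plastic levelling wedge, 130 long (x) x 46 wide (y) mm, 90 g, flat on the bench left of the mixer. Origin amid its underside; +x points to the thin edge. 2 mm thick there (x = +65), rising straight to 20 mm at the upright back face (x = -65). Slippery: under 1 N pushes it until the ramp meets the foot, 3 to 7 N when it carries the foot snugly, more jacks up the mixer or slews it round.
- tip_box: Bystander: blue box of yellow pipette tips, 91 x 118 x 58 mm, at the back left.
- timer: Bystander: small white timer, 60 x 70 x 22 mm.
- pipette_a: Bystander: white pipette lying on the bench in front of the mixer, 27 x 212 x 31 mm.
- slide_box: Bystander: grey slide box, 79 x 95 x 33 mm, at the front left.
- control_vial_3: Bystander: brown vial with blue cap, 25 mm wide, 48 mm high, behind the mixer's left end.

How it is judged:
By the outcome, as a careful person would: the job done as asked, in the order asked, and still so for the second after the job is handed in, with the robot touching nothing.
It also fails if it takes over 40 s, if anything falls off the work surface, if the arm or the gripper's body presses on something with over 40 N, if the wrist force passes 120 N, or if a joint passes its speed limit or range.

## Working session

There is one attempt and no reset: what is moved stays moved. The work goes in short steps, Python scripts to look and compute and a tool call to move; the robot and the scene stay as the last step left them, time stands still between calls to the robot, and variables do not carry over. Pictures are saved under pics/ and viewed, and the job is handed in when it is done.

Besides the shell and the picture viewer there is one more tool, called after "Call:" by a JSON object that holds its "api" and its "payload". move_arm: Moves the arm, as the interface text tells. Its arguments: {"type":"object","properties":{"deltas":{"type":"array","items":{"type":"number"}},"grip":{"type":"number"}},"required":["deltas"]}

```bash
mkdir -p pics; python3 - <<'E'
from plant import *
import cv2
o=get_obs(); print(o)
for n in ["scene","top","wrist"]:
    c=calibration(n); print(n,c)
    im=capture(n); cv2.imwrite(f"pics/{n}0.png",im[:,:,::-1])
E
```

```text
{'t': 0.0, 'qpos': array([-1.41823015,  0.41191571, -0.01269348,  1.59705705,  0.0055524 ,
        1.13430608, -0.08218836]), 'qvel': array([-0.00094232,  0.00062236, -0.00054403, -0.00028887, -0.00075676,
       -0.00047926,  0.0011304 ]), 'tau': array([ 5.88439943e-04, -6.00607753e+01,  6.82571121e-01, -2.99426258e+01,
        1.38402308e-02,  1.00204552e-02, -4.73184031e-06]), 'tcp_pos': array([136.78729316, 609.32835866, 230.43799247]), 'tcp_rot': array([ 1.10159435e-01,  9.93913586e-01, -8.24196456e-04, -5.02510022e-05]), 'contact_force': array([-1.40936559, -0.04508159,  0.36870629]), 'ft_torque': array([-0.0479984 ,  0.04497342,  0.00279497]), 'finger_gap': 85.35938180986338}
scene {'fx': 421.16943015274734, 'fy': 421.16943015274734, 'cx': 279.1539496444185, 'cy': 209.8428873099344, 'dist_coeffs': array([-0.06025256,  0.        ,  0.        ,  0.        ,  0.        ]), 'rvec': array([ 0.98615729, -2.18092084,  1.26788523]), 'tvec': array([589.08271141, 186.52177594, 711.71466291])}
top {'fx': 418.2179522149085, 'fy': 418.2179522149085, 'cx': 279.9109815559608, 'cy': 207.86199392504108, 'dist_coeffs': array([-0.12181862,  0.        ,  0.        ,  0.        ,  0.        ]), 'rvec': array([ 2.20984761, -2.15880444,  0.08627541]), 'tvec': array([259.51324502, 550.53946652, 989.90077858])}
wrist {'fx': 298.5977395021882, 'fy': 298.5977395021882, 'cx': 282.4557600348591, 'cy': 209.08221426706547, 'dist_coeffs': array([-0.02036276,  0.        ,  0.        ,  0.        ,  0.        ]), 'rvec': array([-2.23728351, -1.7910561 , -0.29858334]), 'tvec': array([-625.16267137,  -42.71872446,  381.93704843])}
```

View pics/scene0.png

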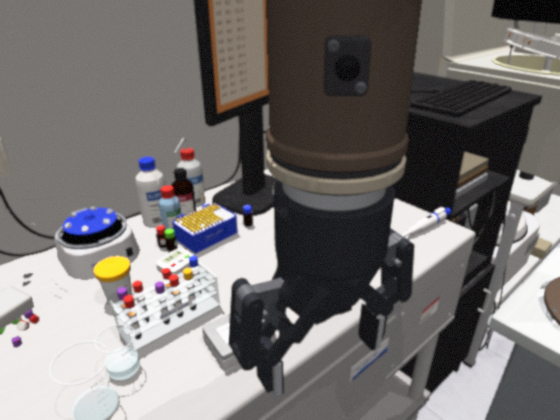

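View pics/top0.png

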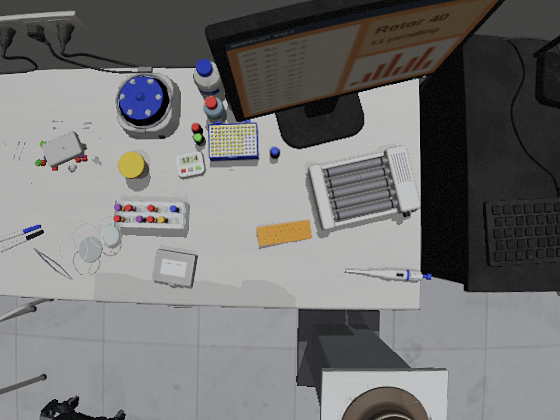

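View pics/wrist0.png

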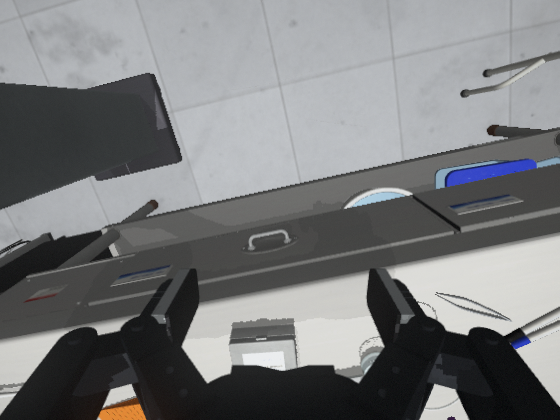

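```bash
cat > h.py <<'E'
from plant import *
import cv2, numpy as np
def proj(n,P,c=None):
    c=c or calibration(n)
    K=np.array([[c['fx'],0,c['cx']],[0,c['fy'],c['cy']],[0,0,1]])
    return cv2.projectPoints(np.array(P,float).reshape(-1,1,3),c['rvec'],c['tvec'],K,c['dist_coeffs'])[0].reshape(-1,2)
def ray(n,uv,c=None):
    c=c or calibration(n)
    K=np.array([[c['fx'],0,c['cx']],[0,c['fy'],c['cy']],[0,0,1]])
    p=cv2.undistortPoints(np.array(uv,float).reshape(-1,1,2),K,c['dist_coeffs']).reshape(-1,2)
    R=cv2.Rodrigues(c['rvec'])[0]
    return (-R.T@c['tvec']).ravel(), np.c_[p,np.ones(len(p))]@R
def atz(n,uv,z,c=None):
    o,d=ray(n,uv,c); s=(z-o[2])/d[:,2]; return o+d*s[:,None]
E
python3 - <<'E'
from h import *
np.set_printoptions(precision=1,suppress=True)
print(proj("top",[[0,0,0],[137,610,230],[500,0,0],[500,300,0]]))
for n in("scene","top","wrist"): print(n,ray(n,[[280,210]]))
print(atz("top",[[257,228],[309,221],[312,240],[260,247]],5))
print("mixer",atz("top",[[309,163],[405,147],[418,210],[320,229]],65))
print("bench",atz("top",[[420,300],[420,70],[60,292],[60,70],[175,265],[275,152],[380,273]],0))
im=cv2.imread("pics/top0.png")[120:300,230:440]
cv2.imwrite("pics/topz.png",cv2.resize(im,None,fx=3.3,fy=3.3,interpolation=cv2.INTER_CUBIC))
E
```

```text
[[384.5 429.7]
 [102.  404.3]
 [389.3 228.9]
 [268.2 226.2]]
scene (array([-18.4, 786.8, 518.6]), array([[ 0.7, -0.6, -0.5]]))
top (array([ 468. ,  274.8, 1027.5]), array([[ 0.1, -0. , -1. ]]))
wrist (array([ 54.9, 629.1, 374. ]), array([[ 0.3, -0.1, -0.9]]))
[[494.8 327.1   5. ]
 [514.9 200.3   5. ]
 [468.6 192.1   5. ]
 [448.7 318.6   5. ]]
mixer [[647.4 207.   65. ]
 [692.5 -20.6  65. ]
 [543.5 -51.1  65. ]
 [494.3 179.   65. ]]
bench [[325.2 -79.9   0. ]
 [914.8 -84.5   0. ]
 [319.7 822.7   0. ]
 [900.2 866.4   0. ]
 [398.8 527.1   0. ]
 [685.3 287.7   0. ]
 [390.8  22.1   0. ]]
```

View pics/topz.png

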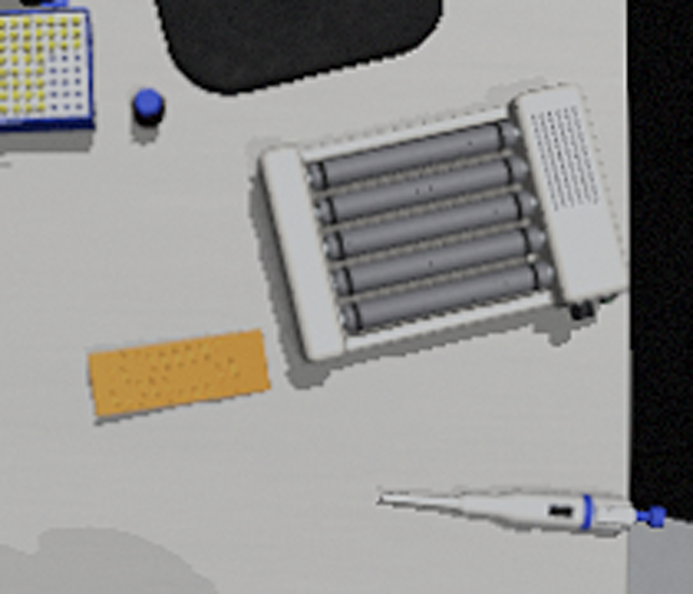

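Call:
{"api": "move_arm", "payload": {"deltas": [20,-30,0,2,45,-65,0,4,70,-102,0,6,95,-138,0,9,120,-175,0,12,145,-211,0,15,170,-248,0,17,195,-284,0,19,218,-318,0,21,235,-342,0,23,240,-350,0,24,240,-350,0,24], "grip": 40}}

```text
t: 1.35
tcp_pos: [377.7, 258.2, 231.3]
tcp_rot: [-0.097, 0.995, -0.0, 0.0]
contact_force: [-0.6, 0.0, -0.2]
finger_gap: 40.4
```

```bash
python3 - <<'E'
from h import *
np.set_printoptions(precision=2,suppress=True)
o=get_obs();print(o['t'],o['tcp_pos'],o['tcp_rot'],o['contact_force'])
c=calibration("wrist")
im=capture("wrist");cv2.imwrite("pics/w1.png",im[:,:,::-1])
np.save("cw1.npy",c,allow_pickle=True)
im=capture("scene");cv2.imwrite("pics/s1.png",im[:,:,::-1])
im=capture("top");cv2.imwrite("pics/t1.png",im[:,:,::-1])
E
```

```text
1.35 [377.73 258.18 231.3 ] [-0.1  1.  -0.   0. ] [-0.57  0.03 -0.18]
```

View pics/w1.png

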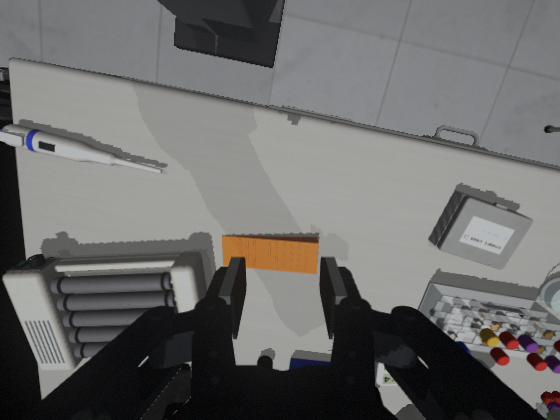

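View pics/s1.png

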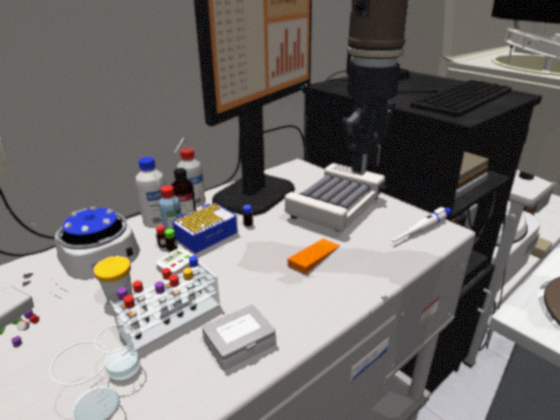

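```bash
cat > fit.py <<'E'
from h import *
from scipy.optimize import least_squares
def omask(im):
    h=cv2.cvtColor(im,cv2.COLOR_BGR2HSV)
    m=cv2.inRange(h,(4,150,90),(22,255,255)); 
    n,l,s,_=cv2.connectedComponentsWithStats(m)
    return m,l,s
WT=np.array([[65,23,2],[65,-23,2],[-65,-23,20],[-65,23,20]],float)
W8=np.array([[sx*65,sy*23,z] for sx in(1,-1) for sy in(1,-1) for z in(0,(2 if sx>0 else 20))],float)
def place(P,p):
    c,s=np.cos(p[2]),np.sin(p[2]); return np.c_[P[:,0]*c-P[:,1]*s+p[0],P[:,0]*s+P[:,1]*c+p[1],P[:,2]]
def sil(n,p,c,S=4):
    q=proj(n,place(W8,p),c); h=cv2.convexHull(q.astype(np.float32))
    m=np.zeros((420*S,560*S),np.uint8); cv2.fillConvexPoly(m,np.round((h*S+S/2-.5)).astype(np.int32),255)
    return cv2.resize(m,(560,420),interpolation=cv2.INTER_AREA)/255.
E
python3 - <<'E'
from fit import *
np.set_printoptions(precision=1,suppress=True)
for n,f in(("top","t1"),("top","top0"),("scene","s1")):
    im=cv2.imread(f"pics/{f}.png"); m,l,s=omask(im)
    print(f,[tuple(x) for x in s[1:] if x[4]>100])
cv2.imwrite("pics/t1z.png",cv2.resize(cv2.imread("pics/t1.png")[120:300,230:440],None,fx=3.3,fy=3.3))
cv2.imwrite("pics/s1z.png",cv2.resize(cv2.imread("pics/s1.png")[150:290,260:400],None,fx=4,fy=4,interpolation=cv2.INTER_CUBIC))
E
```

```text
t1 [(np.int32(257), np.int32(221), np.int32(55), np.int32(25), np.int32(925))]
top0 [(np.int32(257), np.int32(221), np.int32(55), np.int32(24), np.int32(917))]
s1 [(np.int32(209), np.int32(0), np.int32(99), np.int32(112), np.int32(640)), (np.int32(264), np.int32(0), np.int32(45), np.int32(26), np.int32(209)), (np.int32(288), np.int32(239), np.int32(50), np.int32(35), np.int32(837)), (np.int32(94), np.int32(262), np.int32(36), np.int32(20), np.int32(181))]
```

View pics/t1z.png

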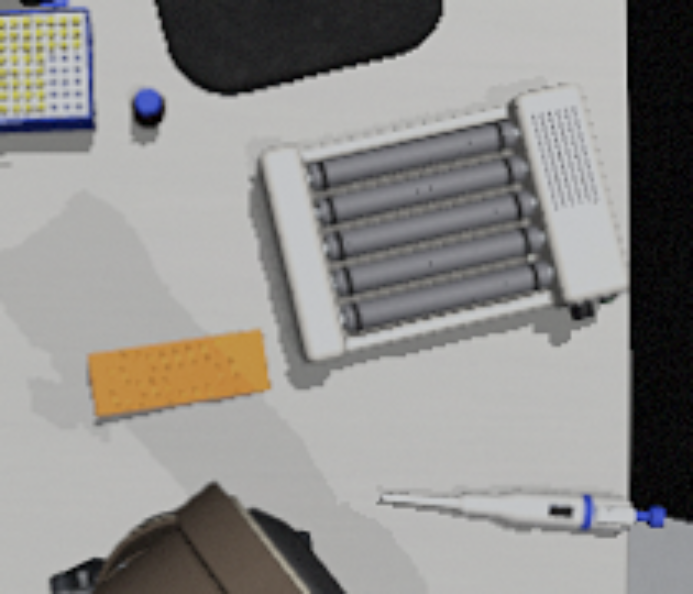

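View pics/s1z.png

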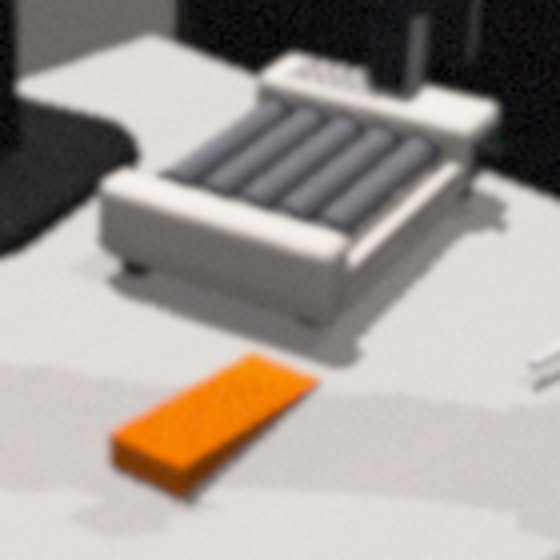

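```bash
cat > wedge.py <<'E'
from fit import *
import sys
from scipy.optimize import minimize
def fitw(views,p0):
    D=[]
    for n,im,c in views:
        m,l,s=omask(im)
        q=proj(n,place(W8,p0),c).mean(0)
        # component near predicted
        best=max((i for i in range(1,len(s)) if s[i][4]>100),key=lambda i:-np.hypot(s[i][0]+s[i][2]/2-q[0],s[i][1]+s[i][3]/2-q[1]))
        D.append((n,(l==best).astype(float),c))
    f=lambda p:sum(np.abs(sil(n,[p[0],p[1],p[2]/50],c)-m).sum() for n,m,c in D)
    r=minimize(f,[p0[0],p0[1],p0[2]*50],method="Nelder-Mead",options=dict(initial_simplex=np.array([p0[0],p0[1],p0[2]*50])+np.array([[0,0,0],[8,0,0],[0,8,0],[0,0,5]]),xatol=.05,fatol=.1))
    return r.x/[1,1,50],r.fun
E
python3 - <<'E'
from wedge import *
np.set_printoptions(precision=2,suppress=True)
ct=calibration("top");cs=calibration("scene")
t=cv2.imread("pics/top0.png");s=cv2.imread("pics/s1.png")
p0=[482,260,-1.41]
a=fitw([("top",t,ct)],p0);b=fitw([("scene",s,cs)],p0);c=fitw([("top",t,ct),("scene",s,cs)],p0)
for r in(a,b,c):print(r,np.degrees(r[0][2]))
Z=np.array([[262,152],[309,360],[578,85],[627,292],[300,147],[343,352]])/3.3+[230,120]
P=atz("top",Z,65);print(P)
d=P[0]-P[1];print(np.degrees(np.arctan2(d[1],d[0])),np.linalg.norm(d))
d=P[0]-P[2];print(np.degrees(np.arctan2(d[1],d[0]))-90,np.linalg.norm(d))
d=P[1]-P[3];print(np.degrees(np.arctan2(d[1],d[0]))-90,np.linalg.norm(d))
# mixer in scene: left cheek top corners
Z=np.array([[100,190],[345,250],[345,320],[100,245]])/4+[260,150]
print(atz("scene",Z[:2],65)); 
# fit mixer: top outer 4 corners + scene 2
M=np.array([[78,120,65],[-78,120,65],[78,-120,65],[-78,-120,65]],float)
zt=np.array([[262,152],[309,360],[578,85],[627,292]])/3.3+[230,120]
f=lambda p:np.r_[(proj("top",place(M,p),ct)-zt).ravel(),0*(proj("scene",place(M[:2],p),cs)-Z[:2]).ravel()]
r=least_squares(f,[594,78,.2]);print(r.x,np.degrees(r.x[2]),r.fun)
print("foot",place(np.array([[-60,100,0],[-58,104,65]]),r.x))
print("proj in scene",(proj("scene",place(M[:2],r.x),cs)-[260,150])*4)
E
```

```text
(array([486.34, 260.78,  -1.42]), np.float64(109.92156862745098)) -81.23584328418308
(array([487.69, 258.26,  -1.37]), np.float64(118.65490196078431)) -78.70747399304939
(array([486.15, 260.29,  -1.38]), np.float64(245.18823529411765)) -78.9974946347941
[[640.23 205.99  65.  ]
 [494.27 170.56  65.  ]
 [695.55 -21.02  65.  ]
 [547.2  -55.92  65.  ]
 [644.51 179.14  65.  ]
 [500.38 146.81  65.  ]]
13.642648327013971 150.202163773744
13.695560710703575 233.64637990692586
13.154881594497397 232.57784652881816
[[630.8  213.89  65.  ]
 [489.   162.08  65.  ]]
[594.44  74.74   0.23] 13.439560424718579 [-1.53 -0.96 -1.22  1.53  1.15 -1.05  1.73  0.35 -0.   -0.   -0.    0.  ]
foot [[512.84 158.06   0.  ]
 [513.85 162.41  65.  ]]
proj in scene [[ 92.33 180.9 ]
 [328.8  255.8 ]]
```

```bash
cat > ov.py <<'E'
from fit import *
F=np.array([[-60+11*np.cos(a),100+11*np.sin(a),0] for a in np.linspace(0,6.283,13)])
MB=np.array([[sx*78,sy*120,z] for z in (16,65) for sx,sy in((1,1),(1,-1),(-1,-1),(-1,1))],float)
def ov(n,im,c,pw,pm,box,k,out):
    S=k; x0,y0,x1,y1=box
    I=cv2.resize(im[y0:y1,x0:x1],None,fx=S,fy=S,interpolation=cv2.INTER_CUBIC)
    t=lambda P:np.round((proj(n,P,c)-[x0,y0]+.5)*S).astype(np.int32)
    cv2.polylines(I,[t(place(WT,pw))],True,(255,0,0),1)
    cv2.polylines(I,[t(place(WT*[1,1,0],pw))],True,(255,255,0),1)
    q=place(MB,pm)
    cv2.polylines(I,[t(q[:4])],True,(0,0,255),1);cv2.polylines(I,[t(q[4:])],True,(0,160,0),1)
    cv2.polylines(I,[t(place(F,pm))],True,(255,0,255),1)
    cv2.imwrite(out,I)
E
python3 - <<'E'
from ov import *
t=cv2.imread("pics/top0.png");s=cv2.imread("pics/s1.png")
pw=[486.2,260.3,np.radians(-80)];pm=[594.4,74.7,np.radians(13.4)]
ov("top",t,calibration("top"),pw,pm,(240,130,430,260),4,"pics/ovt.png")
ov("scene",s,calibration("scene"),pw,pm,(260,150,400,290),4,"pics/ovs.png")
E
```

```text
(no output)
```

View pics/ovt.png

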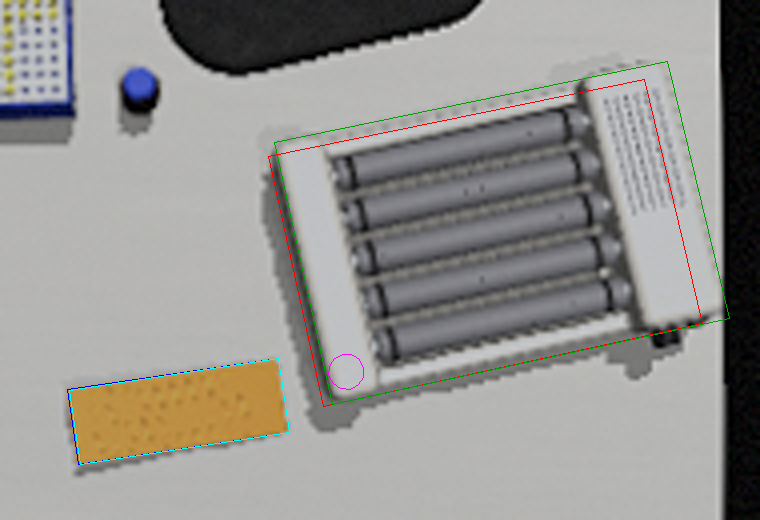

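View pics/ovs.png

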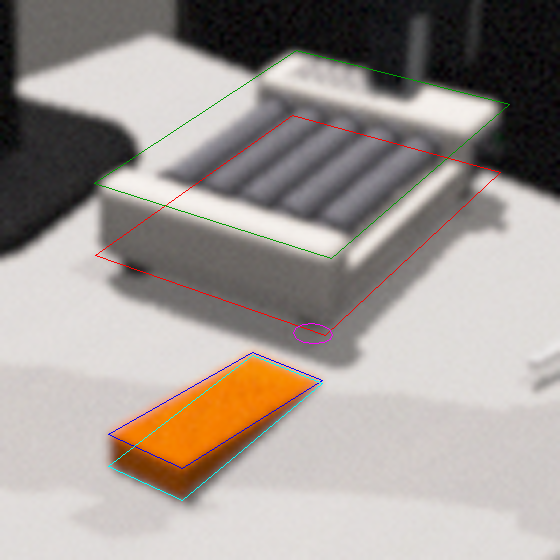

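Call:
{"api": "move_arm", "payload": {"deltas": [10,1,-25,1,20,2,-65,2,30,3,-105,2,41,3,-145,2,41,3,-180,2,41,3,-205,2,41,3,-220,2,41,3,-228,2,41,3,-228,2], "grip": 15}}

```text
t: 2.4
tcp_pos: [416.9, 263.3, 2.4]
tcp_rot: [-0.117, 0.993, -0.0, -0.001]
contact_force: [0.2, 0.3, 0.2]
finger_gap: 14.7
```

```bash
python3 - <<'E'
from h import *
np.set_printoptions(precision=2,suppress=True)
o=get_obs();print(o['t'],o['tcp_pos'],o['tcp_rot'],o['contact_force'])
im=capture("scene")[:,:,::-1];cv2.imwrite("pics/s2.png",cv2.resize(im[150:300,220:420],None,fx=3.5,fy=3.5))
im=capture("wrist")[:,:,::-1];cv2.imwrite("pics/w2.png",im)
E
```

```text
2.4 [416.9  263.31   2.38] [-0.12  0.99 -0.   -0.  ] [0.22 0.33 0.23]
```

View pics/s2.png

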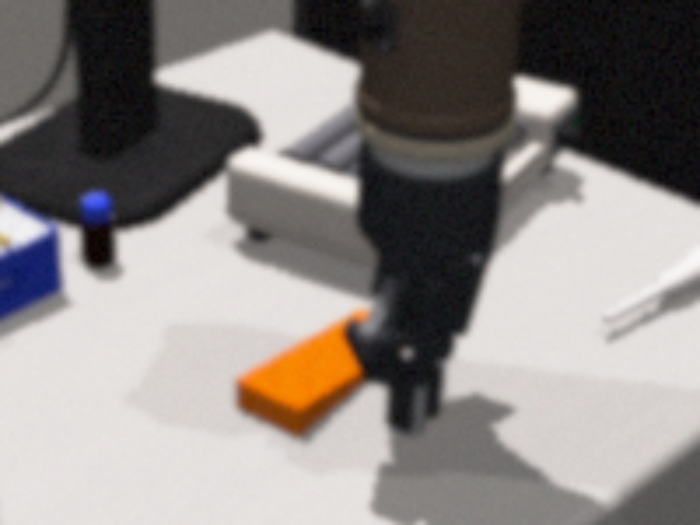

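View pics/w2.png

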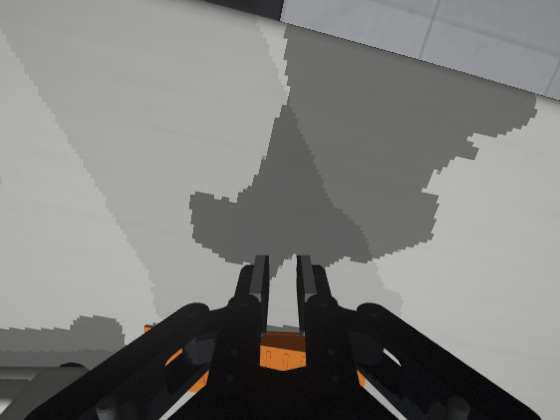

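Call:
{"api": "move_arm", "payload": {"deltas": [7,2,0,0,14,4,0,0,20,5,0,0,25,6,0,0,28,6.5,0,0,30,7,0,0,32,7.5,0,0,34,8,0,0,35,8,0,0,35,8,0,0]}}

```text
t: 3.5
tcp_pos: [453.0, 270.8, 3.3]
tcp_rot: [-0.116, 0.993, 0.0, 0.0]
contact_force: [-0.7, -0.4, -0.3]
finger_gap: 15.1
```

```bash
python3 - <<'E'
from wedge import *
from ov import ov
np.set_printoptions(precision=2,suppress=True)
o=get_obs();print(o['t'],o['tcp_pos'],o['tcp_rot'],o['contact_force'])
im=capture("scene")[:,:,::-1].copy();cv2.imwrite("pics/s3r.png",im)
c=calibration("scene")
ov("scene",im,c,[489,261,np.radians(-77)],[596,72,np.radians(13.4)],(260,150,400,290),4,"pics/s3.png")
im=capture("top")[:,:,::-1].copy();cv2.imwrite("pics/t3r.png",im)
ov("top",im,calibration("top"),[489,261,np.radians(-77)],[596,72,np.radians(13.4)],(240,130,430,260),4,"pics/t3.png")
E
```

```text
3.5 [452.96 270.82   3.27] [-0.12  0.99  0.    0.  ] [-0.71 -0.39 -0.27]
```

View pics/s3.png

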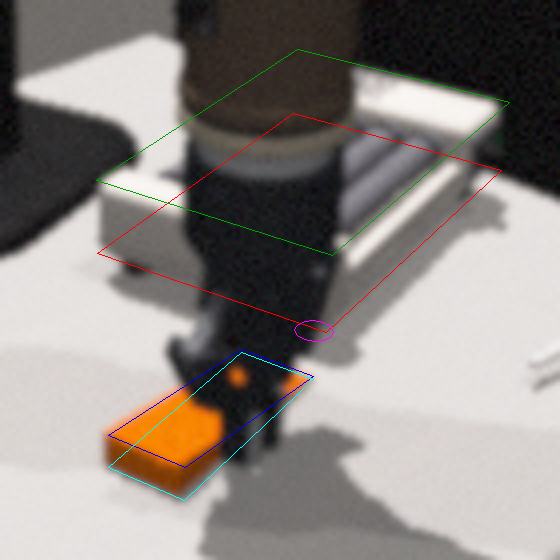

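View pics/t3.png

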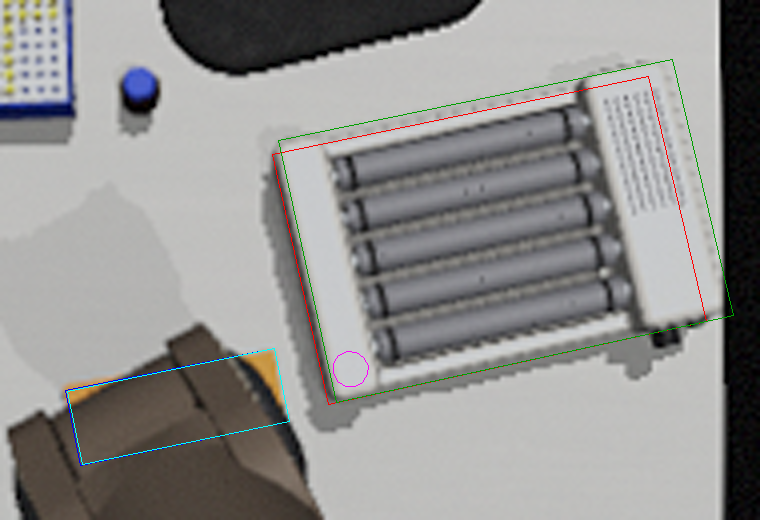

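Call:
{"api": "move_arm", "payload": {"deltas": [-12,-3,0,0,-25,-6,15,-5,-25,5,50,-13,-20,25,80,-21,-15,45,80,-29,-10,62,80,-37,-5,75,80,-45,0,85,80,-53,5,90,80,-61,10,93,80,-69,13,93,80,-77,13,93,80,-85], "grip": 10}}

```text
t: 4.8
tcp_pos: [465.2, 363.5, 83.0]
tcp_rot: [0.588, 0.809, -0.0, -0.0]
contact_force: [-0.9, -0.1, 0.1]
finger_gap: 10.1
```

```bash
python3 - <<'E'
from wedge import *
from ov import ov
np.set_printoptions(precision=2,suppress=True)
o=get_obs();print(o['t'],o['tcp_pos'],o['tcp_rot'],o['contact_force'])
cw=calibration("wrist")
im=capture("wrist")[:,:,::-1].copy();cv2.imwrite("pics/w4.png",im)
s=capture("scene")[:,:,::-1].copy();cv2.imwrite("pics/s4r.png",s)
t=capture("top")[:,:,::-1].copy();cv2.imwrite("pics/t4r.png",t)
ct=calibration("top");cs=calibration("scene")
p0=[490,261,-1.34]
for v in([("top",t,ct)],[("scene",s,cs)]):
    r=fitw(v,p0);print(r,np.degrees(r[0][2]))
pm=[596,72,np.radians(13.4)]
ov("top",t,ct,fitw([("top",t,ct)],p0)[0],pm,(240,130,430,260),4,"pics/t4.png")
ov("wrist",im,cw,p0,pm,(0,0,560,420),1,"pics/w4o.png")
E
```

```text
4.8 [465.16 363.54  83.04] [ 0.59  0.81 -0.   -0.  ] [-0.93 -0.12  0.07]
(array([489.53, 263.  ,  -1.35]), np.float64(133.53333333333333)) -77.61337999345207
(array([491.06, 259.74,  -1.34]), np.float64(130.02745098039216)) -76.91574967414847
```

View pics/w4o.png

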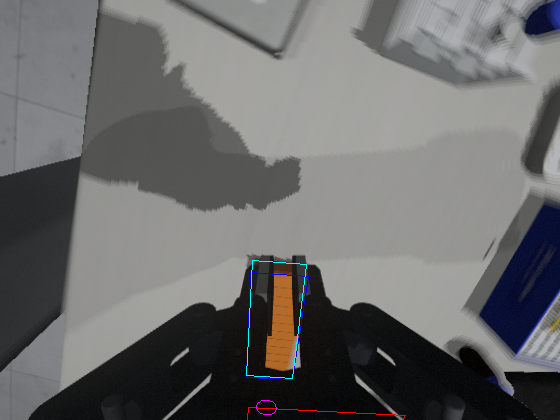

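View pics/t4.png

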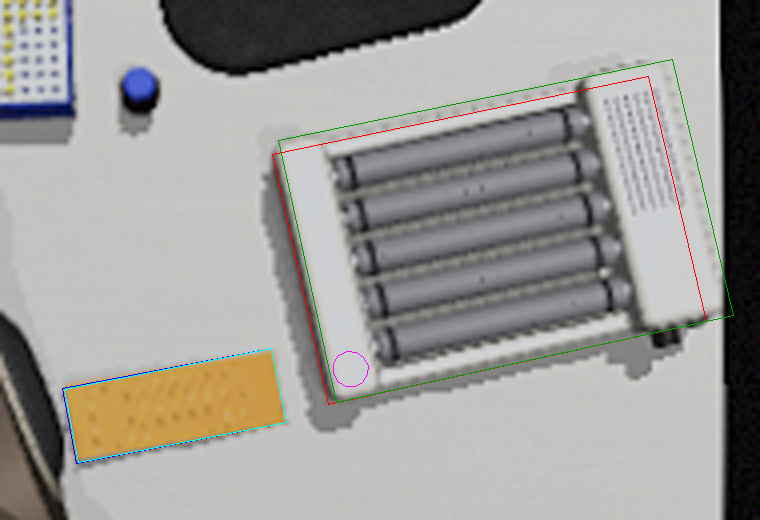

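Call:
{"api": "move_arm", "payload": {"deltas": [0,1,-30,-5,0,1,-60,-5,0,1,-74,-5,0,1,-79,-5,1.5,-6,-79,-5,3,-12,-79,-5,4.5,-18,-79,-5,5,-21,-79,-5,5.5,-23,-79,-5,6,-25,-79,-5,6,-25,-79,-5]}}

```text
t: 6.05
tcp_pos: [472.0, 338.7, 4.4]
tcp_rot: [0.62, 0.784, 0.0, 0.0]
contact_force: [-0.8, -1.0, -0.7]
finger_gap: 9.9
```

```bash
python3 - <<'E'
from wedge import *
from ov import ov
np.set_printoptions(precision=2,suppress=True)
o=get_obs();print(o['t'],o['tcp_pos'],o['tcp_rot'],o['contact_force'])
t=capture("top")[:,:,::-1].copy()
ct=calibration("top")
r=fitw([("top",t,ct)],[490,261,-1.34]);print(r,np.degrees(r[0][2]))
E
```

```text
6.05 [472.03 338.67   4.43] [0.62 0.78 0.   0.  ] [-0.85 -1.   -0.7 ]
(array([490.93, 256.05,  -1.38]), np.float64(380.26666666666665)) -78.79408648110677
```

Call:
{"api": "move_arm", "payload": {"deltas": [1.1,-5,0,0,2.7,-12,0,0,4.5,-20,0,0,6.4,-28,0,0,8.2,-36,0,0,10,-44,0,0,11.4,-50,0,0,12.5,-55,0,0,13.2,-58,0,0,13.2,-58,0,0]}}

```text
t: 7.1
tcp_pos: [485.3, 280.4, 4.3]
tcp_rot: [0.62, 0.784, -0.0, 0.0]
contact_force: [0.6, 0.1, 0.0]
finger_gap: 9.5
```

```bash
python3 - <<'E'
from wedge import *
from ov import ov
np.set_printoptions(precision=2,suppress=True)
o=get_obs();print(o['t'],o['tcp_pos'],o['tcp_rot'],o['contact_force'])
t=capture("top")[:,:,::-1].copy();cv2.imwrite("pics/t5.png",cv2.resize(t[130:280,220:430],None,fx=3.5,fy=3.5))
s=capture("scene")[:,:,::-1].copy();cv2.imwrite("pics/s5.png",cv2.resize(s[150:290,260:400],None,fx=4,fy=4))
for i in range(3):print(get_obs()['contact_force'])
E
```

```text
7.1 [485.27 280.36   4.33] [ 0.62  0.78 -0.    0.  ] [0.57 0.1  0.03]
[ 0.9   0.33 -0.46]
[ 0.9   0.33 -0.46]
[ 0.9   0.33 -0.46]
```

View pics/t5.png

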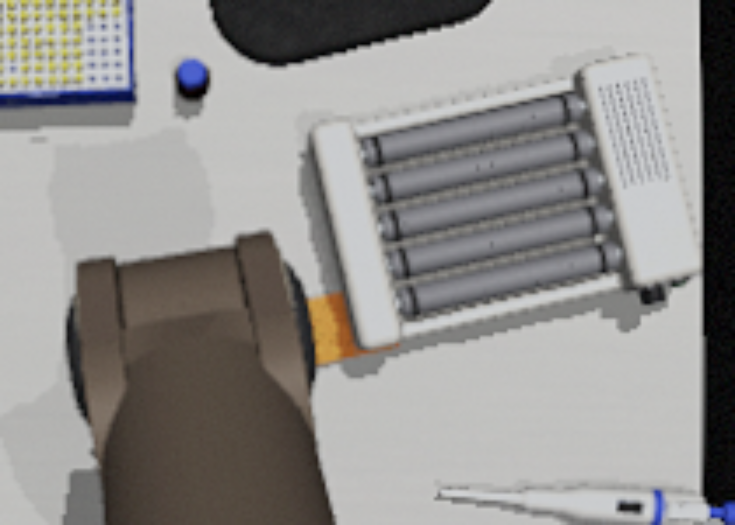

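View pics/s5.png

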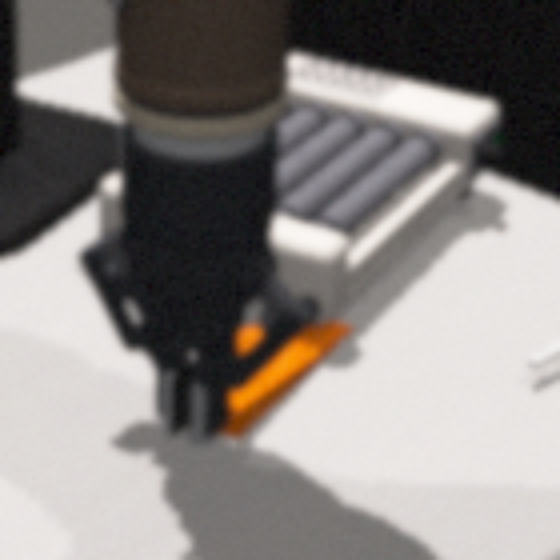

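Call:
{"api": "move_arm", "payload": {"deltas": [0.5,-2,0,0,0.9,-4,0,0,1.4,-6,0,0,1.4,-6,0,0]}}

```text
t: 7.6
tcp_pos: [486.6, 274.4, 4.3]
tcp_rot: [0.62, 0.784, -0.0, 0.0]
contact_force: [-0.7, -0.3, 1.0]
finger_gap: 10.2
```

Call:
{"api": "move_arm", "payload": {"deltas": [0.5,-2,0,0,0.9,-4,0,0,0.9,-4,0,0]}}

```text
t: 7.9
tcp_pos: [487.5, 270.4, 4.3]
tcp_rot: [0.62, 0.784, -0.0, 0.0]
contact_force: [1.2, 0.5, -0.8]
finger_gap: 9.8
```

Call:
{"api": "move_arm", "payload": {"deltas": [0.5,-2,0,0,0.7,-3,0,0,0.7,-3,0,0]}}

```text
t: 8.2
tcp_pos: [488.1, 267.6, 4.3]
tcp_rot: [0.62, 0.784, -0.0, 0.0]
contact_force: [-0.2, 0.8, -0.8]
finger_gap: 10.0
```

Call:
{"api": "move_arm", "payload": {"deltas": [0.2,-1,0,0,0.5,-2,0,0,0.5,-2,0,0]}}

```text
t: 8.5
tcp_pos: [488.6, 265.7, 4.3]
tcp_rot: [0.62, 0.784, 0.0, 0.0]
contact_force: [0.6, -0.2, 0.0]
finger_gap: 9.9
```

Call:
{"api": "move_arm", "payload": {"deltas": [0.2,-1,0,0,0.5,-2,0,0,0.5,-2,0,0]}}

```text
t: 8.8
tcp_pos: [489.1, 264.0, 4.3]
tcp_rot: [0.62, 0.785, 0.0, -0.0]
contact_force: [0.1, 2.0, -0.1]
finger_gap: 10.1
```

```bash
python3 - <<'E'
from h import *
s=capture("scene")[:,:,::-1].copy();cv2.imwrite("pics/s6.png",cv2.resize(s[170:270,300:400],None,fx=6,fy=6,interpolation=cv2.INTER_CUBIC))
print(get_obs()['contact_force'])
s=capture("wrist")[:,:,::-1].copy();cv2.imwrite("pics/w6.png",s)
print(get_obs()['contact_force'])
E
```

```text
[-0.83672661  1.68732828 -0.16712302]
[-1.34125311  1.6926225   0.7899002 ]
```

View pics/s6.png

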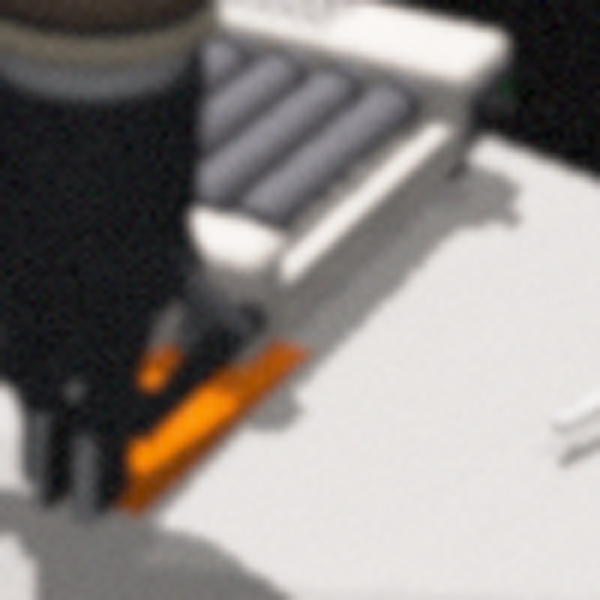

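Call:
{"api": "move_arm", "payload": {"deltas": [0.1,-0.5,0,0,0.1,-0.5,0,0]}}

```text
t: 9.1
tcp_pos: [489.1, 263.6, 4.3]
tcp_rot: [0.62, 0.785, 0.0, -0.0]
contact_force: [-0.5, 2.6, -0.9]
finger_gap: 9.7
```

Call:
{"api": "move_arm", "payload": {"deltas": [0.1,-0.5,0,0,0.1,-0.5,0,0]}}

```text
t: 9.3
tcp_pos: [489.2, 263.0, 4.3]
tcp_rot: [0.62, 0.785, 0.0, -0.0]
contact_force: [-0.9, 2.6, 0.4]
finger_gap: 10.2
```

Call:
{"api": "move_arm", "payload": {"deltas": [0.1,-0.5,0,0,0.1,-0.5,0,0]}}

```text
t: 9.5
tcp_pos: [489.4, 262.5, 4.3]
tcp_rot: [0.62, 0.785, 0.0, -0.0]
contact_force: [-0.8, 3.8, 0.5]
finger_gap: 9.9
```

Call:
{"api": "move_arm", "payload": {"deltas": [0.1,-0.5,0,0,0.1,-0.5,0,0]}}

```text
t: 9.7
tcp_pos: [489.5, 261.9, 4.3]
tcp_rot: [0.62, 0.785, 0.0, -0.0]
contact_force: [-0.0, 3.2, 0.1]
finger_gap: 10.3
```

```bash
python3 - <<'E'
from h import *
c=[]
for i in range(4):
    s=capture("scene");c.append(get_obs()['contact_force'])
print(np.round(c,1),np.mean(c,0),get_obs()['tcp_pos'])
E
```

```text
[[-1.6  3.8 -0.6]
 [-0.1  4.  -0.3]
 [-1.6  4.1  0.3]
 [-2.   2.7  0.4]] [-1.30024662  3.65573717 -0.03135436] [489.51383856 261.97310917   4.34393147]
```

Call:
{"api": "move_arm", "payload": {"deltas": [0.1,-0.5,0,0,0.1,-0.5,0,0]}}

```text
t: 10.1
tcp_pos: [489.6, 261.4, 4.3]
tcp_rot: [0.62, 0.785, 0.0, -0.0]
contact_force: [-0.9, 3.9, 0.4]
finger_gap: 10.0
```

Call:
{"api": "move_arm", "payload": {"deltas": [0.1,-0.5,0,0,0.1,-0.5,0,0]}}

```text
t: 10.3
tcp_pos: [489.7, 261.0, 4.3]
tcp_rot: [0.62, 0.785, 0.0, -0.0]
contact_force: [-0.5, 4.3, 0.2]
finger_gap: 10.1
```

```bash
python3 - <<'E'
from h import *
c=[]
for i in range(6):
    s=capture("scene" if i%2 else "top");c.append(get_obs()['contact_force'])
    if i<2: cv2.imwrite(f"pics/c{i}.png",s[:,:,::-1])
print(np.round(c,1),np.mean(c,0),get_obs()['tcp_pos'])
a=cv2.imread("pics/c0.png");b=cv2.imread("pics/t4r.png")
# mixer shift in top: phase correlation of region right part
A=cv2.cvtColor(a,6)[140:235,330:420].astype(np.float32);B=cv2.cvtColor(b,6)[140:235,330:420].astype(np.float32)
print(cv2.phaseCorrelate(B,A,cv2.createHanningWindow((90,95),cv2.CV_32F)))
E
```

```text
[[-0.6  5.2  0.2]
 [-1.4  4.9  0.2]
 [-0.5  5.3  0.4]
 [-0.6  4.7 -0.1]
 [-0.9  4.8 -0. ]
 [-0.5  5.2  0.7]] [-0.75858806  5.02065497  0.22822575] [489.65980874 260.93394114   4.30368857]
((0.05887054731065433, 0.09091589014468582), 1.0097623608730457)
```

Call:
{"api": "move_arm", "payload": {"deltas": [-1,4,0,0,-3,13,0,0,-5,22,10,0,-5,22,50,0,0,10,90,0,8,-25,105,0,16,-60,105,0,22,-88,105,0,26,-101,100,0,26,-101,90,0,26,-101,90,0], "grip": 0}}

```text
t: 11.7
tcp_pos: [514.7, 160.6, 93.4]
tcp_rot: [0.62, 0.785, -0.001, -0.001]
contact_force: [-0.3, 0.4, -0.9]
finger_gap: 0.1
```

```bash
python3 - <<'E'
from h import *
np.set_printoptions(precision=2,suppress=True)
o=get_obs();print(o['t'],o['tcp_pos'],o['tcp_rot'],o['contact_force'],o['finger_gap'])
s=capture("scene")[:,:,::-1];cv2.imwrite("pics/s7r.png",s);cv2.imwrite("pics/s7.png",cv2.resize(s[140:290,250:400],None,fx=4,fy=4,interpolation=cv2.INTER_CUBIC))
t=capture("top")[:,:,::-1];cv2.imwrite("pics/t7r.png",t);cv2.imwrite("pics/t7.png",cv2.resize(t[130:280,220:430],None,fx=3.5,fy=3.5))
print(proj("scene",o['tcp_pos'])-[250,140])
E
```

```text
11.7 [514.75 160.6   93.36] [ 0.62  0.78 -0.   -0.  ] [-0.35  0.45 -0.94] 0.08327901494913703
[[88.58 56.63]]
```

View pics/s7.png

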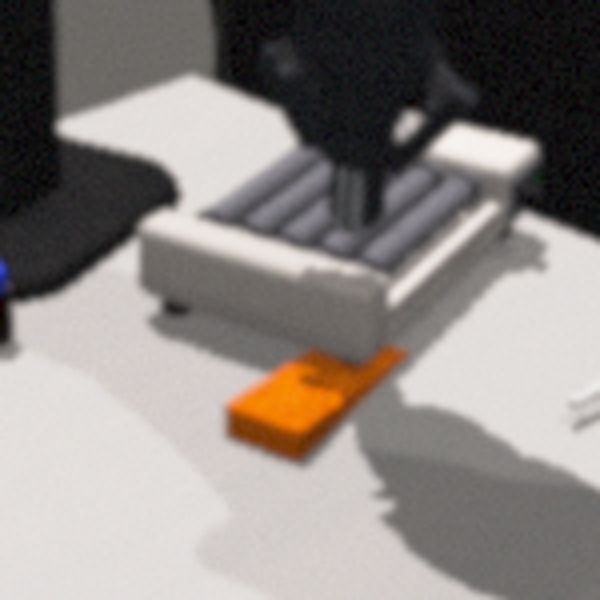

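View pics/t7.png

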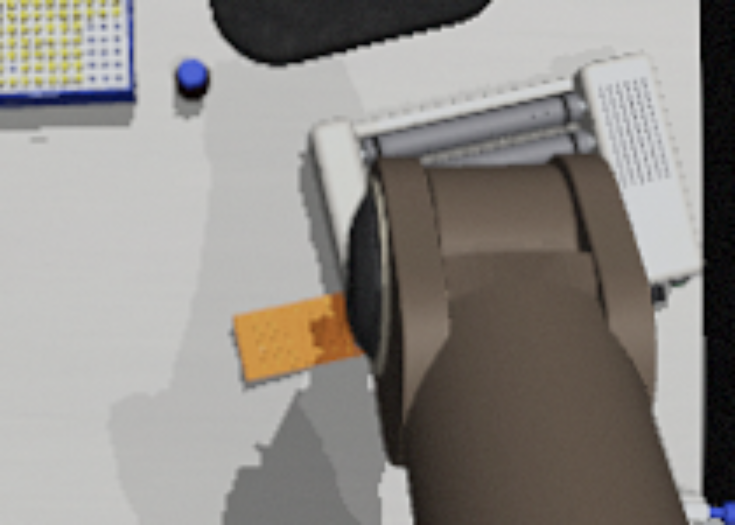

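Call:
{"api": "move_arm", "payload": {"deltas": [0,0,-10,0,0,0,-18,0,0,0,-23,0,0,0,-26,0,0,0,-26,0]}}

```text
t: 12.3
tcp_pos: [515.4, 159.7, 67.7]
tcp_rot: [0.62, 0.785, -0.0, -0.0]
contact_force: [-0.5, -1.2, 0.2]
finger_gap: 0.3
```

Call:
{"api": "move_arm", "payload": {"deltas": [0,0,-1,0,0,0,-2,0,0,0,-2,0]}}

```text
t: 12.6
tcp_pos: [515.8, 159.8, 66.4]
tcp_rot: [0.62, 0.784, 0.0, 0.0]
contact_force: [0.2, -1.1, 0.4]
finger_gap: 0.1
```

Call:
{"api": "move_arm", "payload": {"deltas": [0,0,-0.5,0,0,0,-1,0,0,0,-1,0]}}

```text
t: 12.9
tcp_pos: [515.7, 159.8, 65.3]
tcp_rot: [0.62, 0.785, 0.0, 0.0]
contact_force: [-0.8, 0.0, -0.0]
finger_gap: -0.3
```

Call:
{"api": "move_arm", "payload": {"deltas": [0,0,-0.5,0,0,0,-1,0,0,0,-1,0]}}

```text
t: 13.2
tcp_pos: [515.8, 159.9, 64.8]
tcp_rot: [0.62, 0.784, 0.0, -0.0]
contact_force: [-2.3, 0.1, 6.1]
finger_gap: 0.1
```

Call:
{"api": "move_arm", "payload": {"deltas": [0,0,-0.5,0,0,0,-1,0,0,0,-1,0]}}

```text
t: 13.5
tcp_pos: [515.8, 159.9, 64.6]
tcp_rot: [0.62, 0.784, 0.0, -0.0]
contact_force: [-5.7, -1.3, 16.0]
finger_gap: 0.5
```

Call:
{"api": "move_arm", "payload": {"deltas": [-0.3,0,-0.3,0,-0.3,0,-0.3,0,-0.3,0,-0.3,0,-0.3,0,-0.3,0,-0.3,0,-0.3,0]}}

```text
t: 14.0
tcp_pos: [515.7, 160.0, 64.5]
tcp_rot: [0.62, 0.784, 0.001, -0.0]
contact_force: [-5.1, -0.4, 18.1]
finger_gap: 0.3
```

Call:
{"api": "move_arm", "payload": {"deltas": [0,0,2,0,0,0,10,0,0,0,40,0,-10,10,85,0,-40,40,120,0,-75,75,140,0,-110,110,150,0,-140,140,150,0,-160,160,150,0,-165,165,150,0,-165,165,150,0]}}

```text
t: 15.1
tcp_pos: [349.7, 325.5, 213.2]
tcp_rot: [0.619, 0.785, 0.0, 0.0]
contact_force: [-0.3, -1.2, 0.3]
finger_gap: 0.3
```

```bash
python3 - <<'E'
from wedge import *
from ov import ov
np.set_printoptions(precision=2,suppress=True)
o=get_obs();print(o['t'],o['tcp_pos'],o['contact_force'])
s=capture("scene")[:,:,::-1].copy();cv2.imwrite("pics/s8r.png",s)
t=capture("top")[:,:,::-1].copy();cv2.imwrite("pics/t8r.png",t)
cs=calibration("scene");ct=calibration("top")
pw=[489.7+.2215*76,261-.975*76,np.radians(-77.2)];pm=[596,72,np.radians(13.4)]
print(pw)
ov("scene",s,cs,pw,pm,(260,150,400,290),4,"pics/s8.png")
ov("top",t,ct,pw,pm,(240,130,430,260),4,"pics/t8.png")
g=lambda f:cv2.cvtColor(cv2.imread(f),6).astype(np.float32)
for a,b,(y0,y1,x0,x1) in(("t4r","t8r",(140,235,310,425)),("s1","s8r",(160,235,280,345)),("s1","s8r",(160,235,320,345))):
    print(cv2.phaseCorrelate(g(f"pics/{a}.png")[y0:y1,x0:x1],g(f"pics/{b}.png")[y0:y1,x0:x1],cv2.createHanningWindow((x1-x0,y1-y0),cv2.CV_32F)))
E
```

```text
15.1 [349.73 325.47 213.17] [-0.32 -1.18  0.27]
[506.534, 186.9, np.float64(-1.3473941825396225)]
((0.01867468513449211, 0.02158300513322331), 1.000351104636987)
((-0.19126238453402777, 0.33089518382243455), 0.9964597958105582)
((0.179517481060115, 0.6996204229681311), 0.907220719909668)
```

View pics/s8.png

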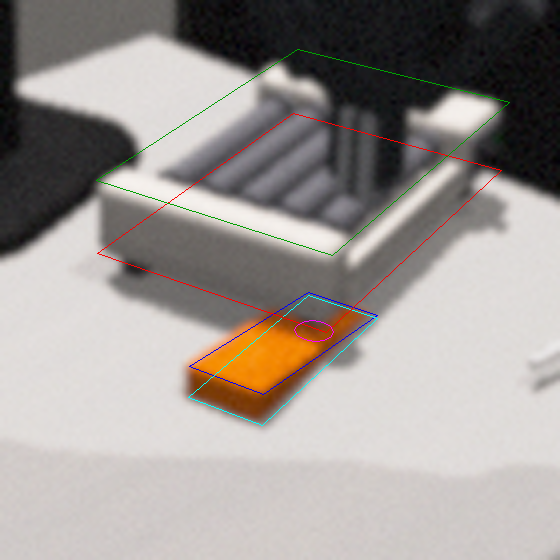

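View pics/t8.png

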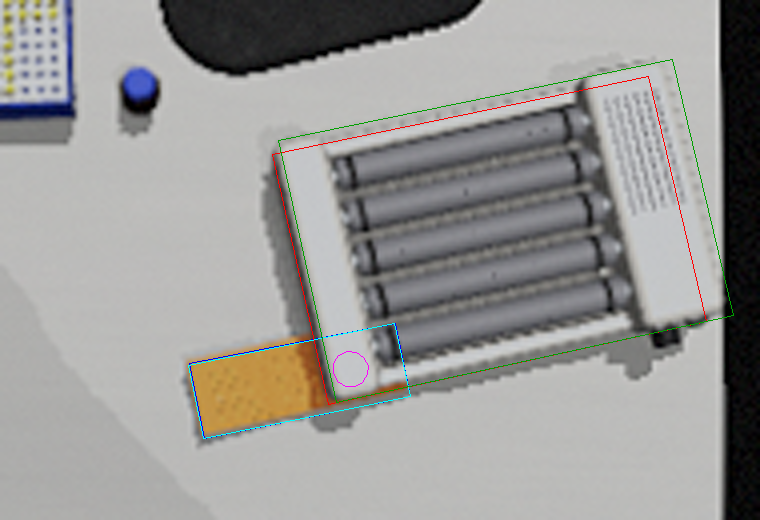

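```bash
python3 - <<'E'
from h import *
a=[cv2.imread(f"pics/{f}.png") for f in("t7r","t8r")];
for x in a:
    m=cv2.inRange(cv2.cvtColor(x,cv2.COLOR_BGR2HSV),(4,120,60),(22,255,255))[205:250,270:305]
    M=cv2.moments(m,True);ys,xs=np.nonzero(m);print(M['m00'],xs.min()+270,[int(np.nonzero(m[r])[0].min())+270 for r in range(18,32,3)])
print(finish_job())
E
```

```text
314.0 287 [287, 288, 288, 289, 290]
311.0 287 [287, 288, 288, 289, 290]
the job is handed in; nothing more can be done
None
```

I pushed the wedge under the short foot until it was tight, pressed the corner above it without any rocking, moved the arm clear and handed the job in at about 15 s. No verdict is reported, so the results below are from my own checks.

- **Lining up:** I nudged the wedge about 4 mm sideways and turned it about 3° with the fingers so it pointed at the foot.
- **Driving it under:** I pushed on the back face, thin edge first. The force rose from about 0 to 5.0 N along the bench, inside the 3–7 N range for a snug fit. In the overlay the foot sits near the middle of the wedge.
- **Press test:** I pressed down up to about 18 N near the corner point and held for about 0.5 s. The top gave about 0.3 mm between 6 N and 18 N, with no rocking.

**Last checks after moving clear:**
- **Mixer position:** it moved about 0.02 pixel in the top view compared with before the push.
- **Wedge position:** its back edge sits on the same pixels before and after the press.
- **Arm contact:** the force reading was within noise of zero.

**Disagreements:**
- **Mixer position between cameras:** the top and scene views differed by about 3–5 mm on where the mixer stands, so I used a compromise.
- **Scene view shift:** the same before-and-after check in the scene view gave 0.3–0.7 pixel. The arm partly covered the mixer in that picture, so I relied on the top view.
- **Sideways force in the press:** up to 5.7 N showed while pressing, but it did not move the mixer.

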